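# Pull the filter cassette of the bench dust extractor

## Task

Swing the dust extractor's suction arm by its grip post to the right (seen from the robot) all the way to its stop, so that the filter bay is free from above. Then pinch the two side catches of the filter cassette together and draw it straight up out of the bay for inspection. Finish holding it upright by the pinched catches, a hand's breadth above the casing and still over the bay so that loose dust falls back in: do not put it down or let go, and leave the other things on the bench where they are.

Things in the scene. Friction and masses are not known exactly. Their poses are not given: they have to be found in the camera images.
- extractor: Bench dust extractor, a fixed grey casing 250 x 200 mm and 90 mm high with a flat deck on top. Origin on the bench directly under the centre of the filter bay; the casing reaches from 85 mm in front of it (-x, the side with knob and switch) to 165 mm behind it and 100 mm to either side. x points to the back, y to its left, z up.
- bay_mouth (a point): Centre of the filter bay's opening, in the plane of the casing's deck (90 mm above the bench). The opening is 72 x 46 mm (x by y of the extractor), widened to 56 mm in y in the middle 40 mm of its length for the catches.
- cassette: Filter cassette, 0.11 to 0.22 kg, standing in the bay: pleated filter pack in a black frame 70 x 44 mm (x by y), 74 mm from underside to flange; origin at the centre of its underside, axes parallel to the extractor's while seated, when the origin is 16 mm above the bench and a flange rests on the deck. Above the flange stands a black head 44 x 26 mm, its top 121 mm above the origin. It can be drawn out only with both catches pinched in.
- catch_left (a joint): Travel of the sprung catch on the cassette's +y side, in m: 0 out (hooked under the deck), 0.006 pinched fully in; free of the deck beyond about 0.005. Spring 3 N at the start, 6 N fully in.
- catch_right (a joint): The same for the opposite catch on the cassette's -y side.
- pad_left (a point): Centre of the outer face of the left catch's ribbed grey thumb pad, an upright plate 30 mm long (x), 6 mm thick and 38 mm high (from 104 to 142 mm above the bench while seated; this point at 123 mm). Outer faces of the two pads are 60 mm apart with the catches out, 48 mm pinched. Beside the pads the deck is bare and flat, 33 mm below this point.
- pad_right (a point): The same for the right catch's pad, on the -y side.
- suction_arm (a joint): Swivel angle of the suction arm, in rad: 0 points straight to the front (-x of the extractor) over the cassette; it grows as the arm swings to the right seen from the robot (anticlockwise from above) up to the stop at 1.4; lower stop at -0.5. Light friction (about 0.15 N m, and slight damping: 1 to 2 N at the post); it stays where it is left.
- grip_post (a point): Point to grip on the upright round post on the suction arm, 225 mm above the bench and 195 mm from the swivel axis. The post is 16 mm thick (20 mm at its head) and reaches from the tube's top, 193 mm above the bench, to 249 mm. The arm is an aluminium tube 34 mm thick (39 mm at the sleeve under the post), its axis 175 mm above the bench; a flared hood 76 mm wide slopes down from its end to 105 mm above the bench, its mouth up to 280 mm from the swivel axis.
- swivel_axis (a point): Point on the arm's upright swivel axis, at the height of the tube's axis (175 mm), 120 mm behind the bay's centre. The black swivel elbow round it is 53 mm thick and ends at the tube, 193 mm above the bench.
- rotary_tool: Grey handheld rotary tool lying at the front left, 163 mm long, 42 mm thick. Bystander.
- rivet_tin: Small red lidded tin, 42 x 60 x 34 mm, on the bench just to the left of the extractor (another like it stands at the back). Bystander.
- beech_block: Beech block 26 x 70 x 22 mm lying to the left of the extractor. Bystander.
Things that resemble listed ones, but are neither listed nor needed, are in the scene too. Of the things that look like the cassette, the middle-sized one is meant.

How it is judged:
On the way, in this order (a step that is already met when the one before it is completed fails the run):
1. the suction arm is swung to the right, at its stop or nearly so, while the cassette is still seated (value of joint suction_arm above 1.25 rad and height (world z) of cassette below 0.022 m), for 0.2 s.
2. both catches are pinched in while the cassette is still seated (value of joint each of catch_left, catch_right above 0.0035 m and height (world z) of cassette below 0.03 m), for 0.05 s.
At the end, for the whole second after the job is handed in: Cassette held still by both pinched catches (over 3 of 6 mm in), upright within 0.25 rad, its underside 50 mm or more above the casing's deck and within 40 mm sideways of the bay's centre, touching nothing else; suction arm at its right-hand stop (beyond 1.2 of 1.4 rad); bystanders left in place (z of cassette in the frame of bay_mouth above 0.05 m and horizontal distance between cassette and bay_mouth below 0.04 m and angle between cassette's own z axis and vertical below 0.25 rad and value of joint each of catch_left, catch_right above 0.003 m and contact force between the fingers and cassette above 2 N and contact force between cassette and extractor below 0.1 N and linear speed of cassette below 0.03 m/s and value of joint suction_arm above 1.2 rad); the arm keeps its last pose, push and grip.
It fails at once if the rotary tool is moved by more than 30 mm (distance of rotary_tool from where it was at the start of the episode above 0.03 m).
It fails at once if the red tin beside the extractor is moved by more than 30 mm (distance of rivet_tin from where it was at the start of the episode above 0.03 m).
It fails at once if the beech block is moved by more than 30 mm (distance of beech_block from where it was at the start of the episode above 0.03 m).
It also fails if it takes over 48 s, if anything falls off the work surface, if the arm or the gripper's body presses on something with over 40 N, if the wrist force passes 120 N, or if a joint passes its speed limit or range.

## Robot

A 6-joint arm with a two-finger parallel gripper is mounted at the origin on a cart in front of the work surface, level with it; the furniture and walls round the work are solid. World frame = base frame: x ahead of the robot, y to its left, z up, the work surface at z = 0. Lengths are in m, angles in rad, forces in N, time in s.
With the tool pointing down it reaches from about 0.35 to 0.975 m from the base axis. Payload 4.9 kg.
Tool frame: the origin (TCP) lies at the very end of the fingers, on their centre line; the grasp point (between the pads) lies 19 mm behind it; x points along the fingers, y is the direction in which the jaws open and shut, and the axes are right-handed (so a half turn about x gives the same grasp; the last joint's range is limited). The gripper opens to 85 mm and grips with 20 to 120 N. Pads are 22 mm wide; open, the fingers measure 114 mm over their backs; the gripper's body (76 mm by 85 mm) begins 54 mm behind the grasp point. The pads swing forward as they close: fully open they stand 13 mm farther back than shut.
Start: joints at [1.187, 0.053, 1.613, -0, 1.476, -0.119], TCP at [0.164, 0.603, 0.207] pointing down, gripper open.
Joint ranges: [-3.01, 3.01], [-1.01, 2.22], [0.06, 2.58], [-1.02, 4.17], [0.09, 2.62], [-3.14, 3.14]. Speed limits (rad/s): [2.57, 2.57, 3.14, 3.14, 3.14, 3.14].

## Interface

Orientations are given as a 3x3 rotation matrix whose columns are the frame's x, y, z axes.
In Python, from cell import read_state, grab_frame, camera_params, sign_off gives the robot as it stands.
- The arm moves only by the tool step_arm, never from a script. Its argument "targets" is a list of rows, each an object with "linear": the shift along the world's x, y, z in mm, a list of three; "twist": the turn about the world's z in degrees. In form: [{"linear": [tx, ty, tz], "twist": twist}, ...]. A call has 1 to 5 rows; each row is the pose to reach, as a shift and turn from the pose commanded when the call began; what a row does not reach only later rows make up. A row lasts 1/8 s, in which the tool goes at most 62.5 mm and 10.7 degrees, less where a joint would pass 70% of its speed; a pose out of reach is approached as far as the arm can. A call with a gripper value outside its range is refused whole. "jaw" is the opening, from 0 (shut) to 1 (fully open), set as the call begins (left out, the last holds). The fingers move at their own pace and stop on an object; "force" is the grip in N (left out, the last holds). Time passes only in rows, so rows that repeat a pose let the fingers close. It gives the time, the measured TCP pose, the force and the opening at its end, in the units of the state.
- read_state(): the state, without advancing time (a new reading comes with each control period).
- grab_frame(name): name is "scene" or "top" or "wrist"; returns (picture, depth): 420x560x3 uint8, red, green, blue; 420x560 float32, m along the optical axis (not along the pixel's ray), 0 where there is no reading.
- camera_params(name): a dict with "camera_matrix" (3x3 intrinsics, pixels), "rvec" (rotation vector, rad) and "tvec" (3), from world to camera coordinates, as OpenCV has them. Camera axes: x right, y down, z forward; pixel columns grow to the right and rows downward; lengths in m; the calibration is good to about 2 mm. A picture is of the moment at which its call begins: read the wrist's pose just before it. camera_params takes no time and is no camera call; for the wrist camera it gives the pose at the moment of the call.
- sign_off(): hands the job in, once; it reports no verdict.
The state is a dict: "clock": time; "joint_pos": joint angles; "joint_velocities": joint speeds; "tau": joint torques, N m; "ee_pos": TCP position; "tcp_rot": TCP orientation; "contact_force": force on the tool from outside, world axes, zero at the start; "wrist_torque": the same for the moment, N m; "grip_width": opening from 0.0 (shut) to 1.0 (fully open).
Only numpy, scipy, OpenCV 4.12 (cv2) and the standard library are available. Lean on these libraries where they do the work, as an engineer would, in place of code of your own. Each camera call takes 0.05 s, during which the arm holds its last target.

## Working session

There is one attempt and no reset: what is moved stays moved. The work goes in short steps, Python scripts to look and compute and a tool call to move; the robot and the scene stay as the last step left them, time stands still between calls to the robot, and variables do not carry over. Pictures are saved under pics/ and viewed, and the job is handed in when it is done.

Besides the shell and the picture viewer there is one more tool, called after "Request:" as a command line: name --argument value ..., lists and objects as JSON in quotes. step_arm: Moves the arm, as the interface text tells. Its arguments: {"type":"object","properties":{"targets":{"type":"array","items":{"type":"object","properties":{"linear":{"type":"array","items":{"type":"number"}},"twist":{"type":"number"}}}},"jaw":{"type":"number"},"force":{"type":"number"}},"required":["targets"]}

```bash
mkdir -p pics
cat > h.py <<'E'
import numpy as np,cv2
from cell import *
def cam(n):
    p=camera_params(n);K=np.array(p["camera_matrix"]);R=cv2.Rodrigues(np.array(p["rvec"],float))[0];t=np.array(p["tvec"],float).ravel()
    return K,R,t
def unproj(K,R,t,u,v,d):
    c=np.linalg.inv(K)@np.array([u,v,1.])*d
    return R.T@(c-t)
def proj(K,R,t,P):
    c=R@np.array(P,float)+t;q=K@c;return q[:2]/q[2]
def onz(K,R,t,u,v,z):
    r=R.T@np.linalg.inv(K)@np.array([u,v,1.]);o=-R.T@t
    return o+r*(z-o[2])/r[2]
E
python3 - <<'E'
from h import *
for n in("scene","top"):
    im,d=grab_frame(n);cv2.imwrite(f"pics/{n}0.png",im[:,:,::-1]);np.save(f"pics/{n}0.npy",d)
    K,R,t=cam(n);print(n,K.tolist(),(-R.T@t).round(3),R.round(2).tolist())
print(read_state())
E
```

```text
scene [[407.8999786890894, 0.0, 277.80460226292274], [0.0, 407.8999786890894, 207.64635718728587], [0.0, 0.0, 1.0]] [1.031 0.729 0.835] [[-0.51, 0.86, -0.02], [0.65, 0.38, -0.66], [-0.56, -0.35, -0.75]]
top [[489.5064533110177, 0.0, 284.1752762004553], [0.0, 489.5064533110177, 213.6464431435653], [0.0, 0.0, 1.0]] [0.407 0.405 1.278] [[-0.02, -1.0, -0.02], [-1.0, 0.02, -0.09], [0.09, 0.01, -1.0]]
{'clock': 0.1, 'joint_pos': array([ 1.18697020e+00,  5.32868573e-02,  1.61415562e+00, -2.71066333e-06,
        1.47599606e+00, -1.19025520e-01]), 'joint_velocities': array([-0.00063733, -0.00200515, -0.00302129, -0.00097911,  0.00062678,
        0.00030852]), 'tau': array([ 5.42353773e-04, -3.94899380e+01, -3.71364498e+01, -2.65323609e-05,
        3.95374722e-03,  2.99665180e-05]), 'ee_pos': array([0.16336009, 0.60264482, 0.20588911]), 'tcp_rot': array([[-6.88725938e-04,  2.61715952e-01,  9.65144697e-01],
       [-1.71258097e-03,  9.65143202e-01, -2.61716769e-01],
       [-9.99998296e-01, -1.83313957e-03, -2.16509398e-04]]), 'contact_force': array([-0.48957119,  0.20895057,  0.19421213]), 'wrist_torque': array([ 0.01581   ,  0.02447267, -0.07419187]), 'grip_width': 1.000141629761527}
```

View pics/scene0.png

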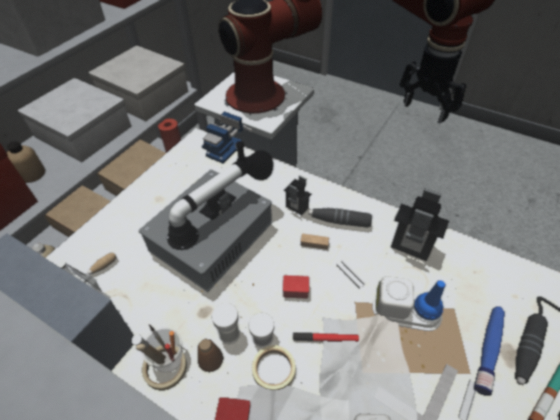

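View pics/top0.png

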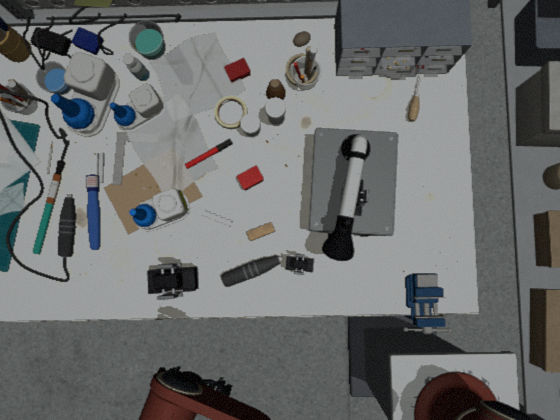

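Run:
```python
import cv2
a=cv2.imread("pics/top0.png")[115:270,290:420];cv2.imwrite("pics/tc.png",cv2.resize(a,None,fx=4.6,fy=3.87*1,interpolation=2) if 0 else cv2.resize(a,None,fx=3.8,fy=3.8,interpolation=2))
a=cv2.imread("pics/scene0.png")[130:300,130:340];cv2.imwrite("pics/sc.png",cv2.resize(a,None,fx=3.5,fy=3.5,interpolation=2))
```

```text
(no output)
```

View pics/tc.png

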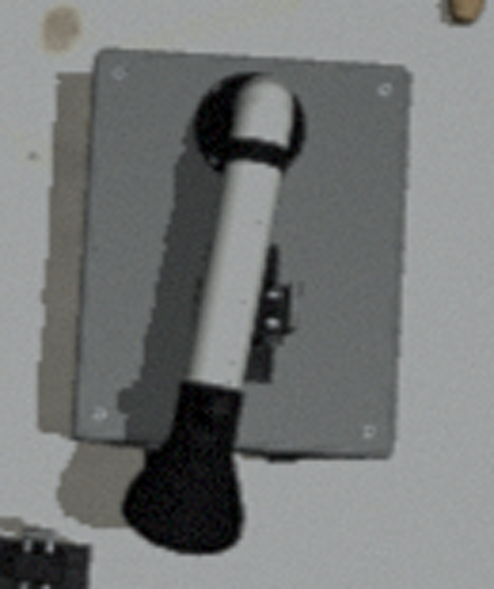

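View pics/sc.png

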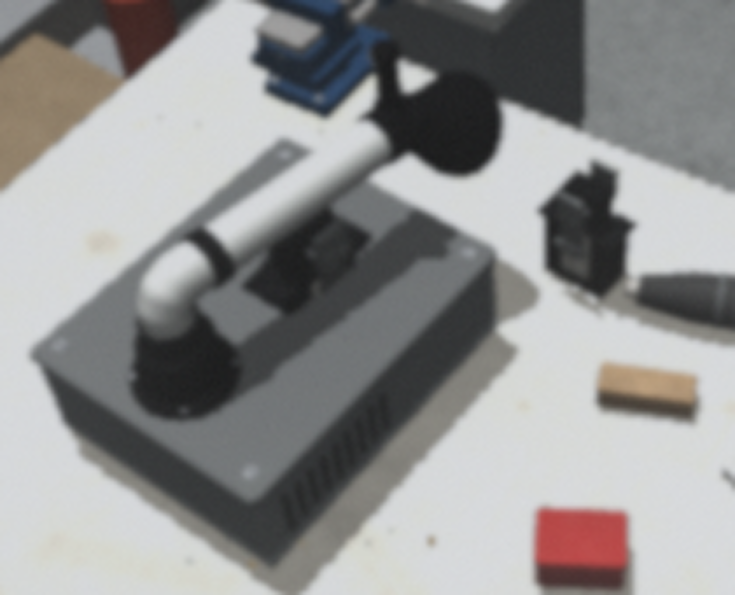

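```bash
cat > pose.py <<'E'
from h import *
K,R,t=cam("top")
c=np.array([[97,50],[411,68],[390,458],[75,438]])/3.8+[290,115]
# BackLeft, BackRight, FrontRight, FrontLeft in extractor coords
m=np.array([[.165,.1],[.165,-.1],[-.085,-.1],[-.085,.1]])
W=np.array([onz(K,R,t,u,v,.09)[:2] for u,v in c])
mc,wc=m.mean(0),W.mean(0)
a=(m-mc);b=(W-wc)
th=np.arctan2((a[:,0]*b[:,1]-a[:,1]*b[:,0]).sum(),(a*b).sum())
Q=np.array([[np.cos(th),-np.sin(th)],[np.sin(th),np.cos(th)]])
o=wc-Q@mc
if __name__=="__main__":
    print(W.round(4).tolist());print("th",th,"o",o, "res mm",((m@Q.T+o-W)*1000).round(1).tolist())
    sw=o+Q@[.12,0];print("swivel",sw)
    K2,R2,t2=cam("scene")
    h=onz(K2,R2,t2,240,144,.249);b_=onz(K2,R2,t2,241,159,.195);print("post top",h,"base",b_)
    for p in(h,b_):
        d=p[:2]-sw;print(np.hypot(*d),np.arctan2(d[1],d[0])-th-np.pi)
    d=np.load("pics/scene0.npy");print(unproj(K2,R2,t2,240,146,d[146,240]))
E
python3 pose.py
```

```text
[[0.7196, 0.3403], [0.7027, 0.1373], [0.4505, 0.1609], [0.4675, 0.3609]]
th -0.08592723395867982 o [0.54520794 0.25326415] res mm [[-1.4, -1.5], [-1.7, 2.1], [1.5, 0.1], [1.6, -0.7]]
swivel [0.6647652  0.24296557]
post top [0.47984564 0.2895555  0.249     ] base [0.47221404 0.28156754 0.195     ]
0.19069836895237696 -0.1608830922585618
0.19638243858295962 -0.11192638113084463
[0.48352656 0.29187362 0.24695646]
```

Request:
step_arm --targets '[{"linear":[30,-30,40],"twist":0},{"linear":[70,-70,90],"twist":0},{"linear":[110,-110,100],"twist":0},{"linear":[150,-150,100],"twist":0},{"linear":[190,-190,100],"twist":1}]' --jaw 1 --force 20

```text
clock: 0.72
ee_pos: [0.3547, 0.4116, 0.3072]
tcp_rot: [[0.001, 0.244, 0.97], [0.0, 0.97, -0.244], [-1.0, 0.001, 0.0]]
contact_force: [0.5, -0.2, -0.1]
grip_width: 0.999
```

Request:
step_arm --targets '[{"linear":[40,-40,0],"twist":0},{"linear":[70,-70,0],"twist":0},{"linear":[70,-70,0],"twist":0}]'

```text
clock: 1.1
ee_pos: [0.4249, 0.3412, 0.3062]
tcp_rot: [[-0.001, 0.249, 0.968], [-0.001, 0.968, -0.249], [-1.0, -0.001, -0.001]]
contact_force: [0.0, 0.8, -0.8]
grip_width: 0.995
```

Run:
```python
from h import *
K,R,t=cam("wrist")
print((-R.T@t).round(3),R.round(2).tolist(),read_state()["ee_pos"],K[0])
np.savez("pics/w1cam.npz",K=K,R=R,t=t)
im,d=grab_frame("wrist");cv2.imwrite("pics/w1.png",im[:,:,::-1]);np.save("pics/w1.npy",d)
im,d=grab_frame("scene");cv2.imwrite("pics/s1.png",im[:,:,::-1])
```

```text
[0.35  0.361 0.473] [[0.25, 0.97, -0.0], [0.92, -0.24, 0.31], [0.3, -0.08, -0.95]] [0.42493922 0.34121708 0.30624443] [318.67560216   0.         281.02973943]
```

View pics/w1.png

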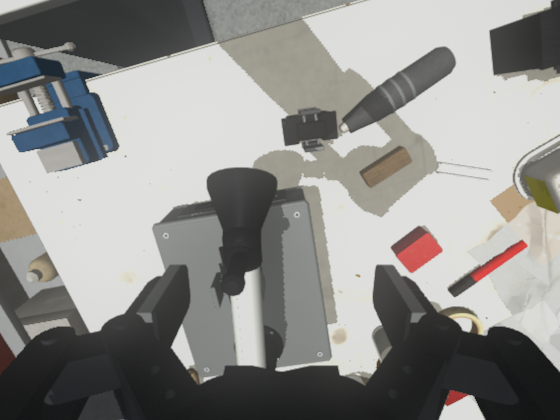

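View pics/s1.png

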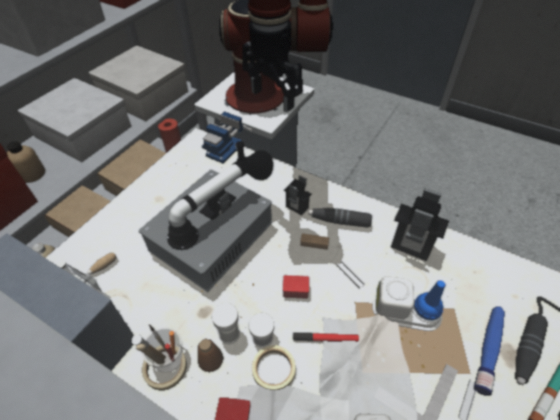

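The wrist view shows the hood at (242,190), the post's head at (233,282) and the deck corners at (158,232), (302,203), (328,355).

Run:
```python
from h import *
z=np.load("pics/w1cam.npz");K,R,t=z["K"],z["R"],z["t"];d=np.load("pics/w1.npy")
print(d[282,233], onz(K,R,t,233,282,.249),unproj(K,R,t,233,282,d[282,233]))
for u,v in((155,226),(305,191),(331,357)): print(onz(K,R,t,u,v,.09))
im=cv2.imread("pics/w1.png")[160:310,140:340];cv2.imwrite("pics/w1c.png",cv2.resize(im,None,fx=3.8,fy=3.8,interpolation=2))
```

```text
0.25572684 [0.47200258 0.28945576 0.249     ] [0.47232648 0.28926659 0.24840439]
[0.45482239 0.16572456 0.09      ]
[0.45760771 0.36360713 0.09      ]
[0.71641886 0.34292892 0.09      ]
```

View pics/w1c.png

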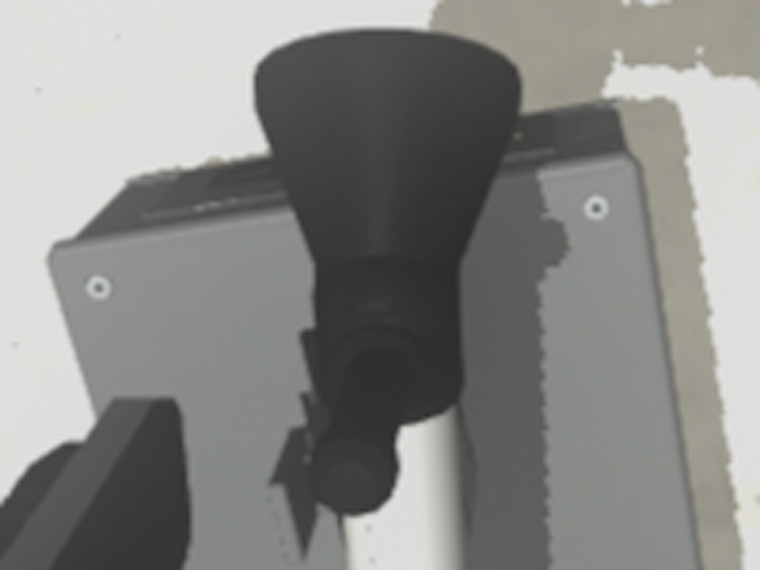

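Request:
step_arm --targets '[{"linear":[35,-39,0],"twist":0},{"linear":[47,-52,0],"twist":0},{"linear":[47,-52,-30],"twist":1},{"linear":[47,-52,-65],"twist":1},{"linear":[47,-52,-98],"twist":1}]'

```text
clock: 1.82
ee_pos: [0.4696, 0.2924, 0.2079]
tcp_rot: [[-0.0, 0.226, 0.974], [0.001, 0.974, -0.226], [-1.0, 0.0, -0.001]]
contact_force: [-0.2, -0.1, -0.3]
grip_width: 1.005
```

Request:
step_arm --targets '[{"linear":[0,0,0],"twist":0},{"linear":[0,0,0],"twist":0},{"linear":[0,0,0],"twist":0},{"linear":[0,0,0],"twist":0}]' --jaw 0.33

```text
clock: 2.33
ee_pos: [0.4712, 0.2916, 0.2107]
tcp_rot: [[0.002, 0.228, 0.974], [0.001, 0.974, -0.228], [-1.0, 0.002, 0.002]]
contact_force: [0.3, 0.6, -0.2]
grip_width: 0.33
```

Run:
```python
from h import *
print(read_state()["ee_pos"],read_state()["contact_force"])
im,d=grab_frame("wrist");cv2.imwrite("pics/w2.png",im[:,:,::-1])
p=np.array([.472,.289]);s=np.array([.6648,.243]);v=p-s
for a in range(0,91,10)	:
    c,q=np.cos(np.radians(a)),np.sin(np.radians(a));n=s+np.array([c*v[0]-q*v[1],q*v[0]+c*v[1]]);print(a,((n-p)*1000).round())
```

```text
[0.47122536 0.29158477 0.21067316] [ 0.30114218  0.57824759 -0.1855264 ]
0 [0. 0.]
10 [ -5. -34.]
20 [ -4. -69.]
30 [   3. -103.]
40 [  16. -135.]
50 [  34. -164.]
60 [  57. -190.]
70 [  84. -211.]
80 [ 114. -228.]
90 [ 147. -239.]
```

View pics/w2.png

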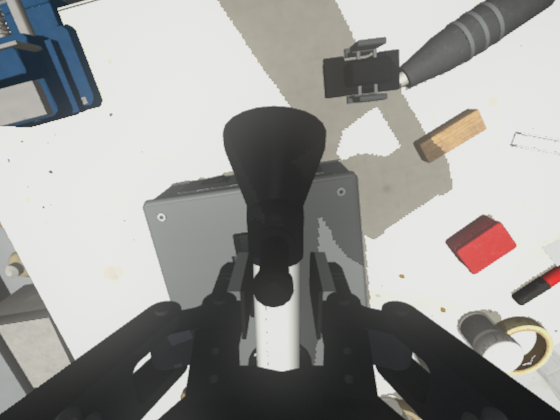

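Request:
step_arm --targets '[{"linear":[-5,-28,0],"twist":8},{"linear":[-5,-55,0],"twist":16},{"linear":[-2,-83,0],"twist":24},{"linear":[5,-110,0],"twist":32},{"linear":[16,-135,0],"twist":40}]'

```text
clock: 3.0
ee_pos: [0.4865, 0.1557, 0.2095]
tcp_rot: [[0.0, -0.456, 0.89], [0.001, 0.89, 0.456], [-1.0, 0.001, 0.001]]
contact_force: [0.4, 1.2, 1.1]
grip_width: 0.336
```

Run:
```python
from h import *
print(read_state()["ee_pos"],read_state()["contact_force"])
im,d=grab_frame("wrist");cv2.imwrite("pics/w3.png",im[:,:,::-1])
```

```text
[0.48652935 0.15565686 0.20954134] [0.4364996  1.22937809 1.1325269 ]
```

View pics/w3.png

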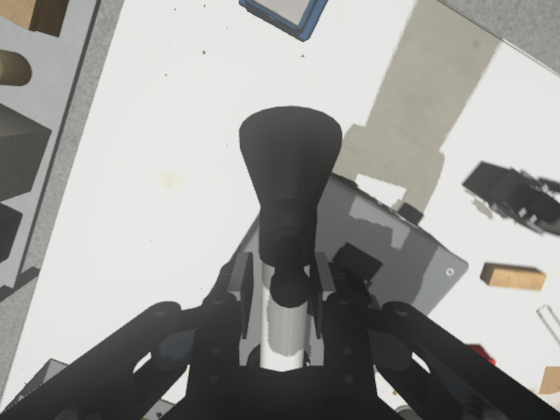

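Request:
step_arm --targets '[{"linear":[12,-22,0],"twist":8},{"linear":[29,-43,0],"twist":16},{"linear":[50,-63,0],"twist":24},{"linear":[73,-80,0],"twist":32},{"linear":[98,-93,0],"twist":40}]'

```text
clock: 3.68
ee_pos: [0.5849, 0.0628, 0.2093]
tcp_rot: [[-0.001, -0.92, 0.391], [0.0, 0.391, 0.92], [-1.0, 0.001, -0.0]]
contact_force: [-1.3, 0.6, 0.8]
grip_width: 0.33
```

Request:
step_arm --targets '[{"linear":[13,-5,0],"twist":4},{"linear":[23,-8,0],"twist":7},{"linear":[30,-10,0],"twist":9}]'

```text
clock: 4.05
ee_pos: [0.6148, 0.0531, 0.2091]
tcp_rot: [[-0.001, -0.969, 0.245], [-0.0, 0.245, 0.969], [-1.0, 0.001, -0.0]]
contact_force: [-0.8, -0.5, -1.0]
grip_width: 0.332
```

Run:
```python
from h import *
print(read_state()["ee_pos"],read_state()["contact_force"])
K,R,t=cam("wrist")
im,d=grab_frame("wrist");cv2.imwrite("pics/w4.png",im[:,:,::-1])
im,d=grab_frame("top");cv2.imwrite("pics/t4.png",im[:,:,::-1])
```

```text
[0.61478422 0.05312281 0.20906991] [-0.81673586 -0.47874534 -0.96042298]
```

View pics/w4.png

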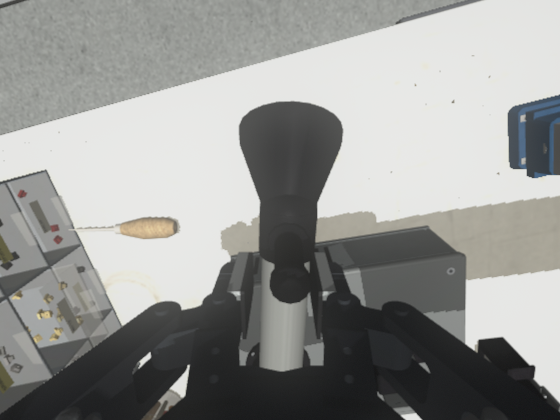

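View pics/t4.png

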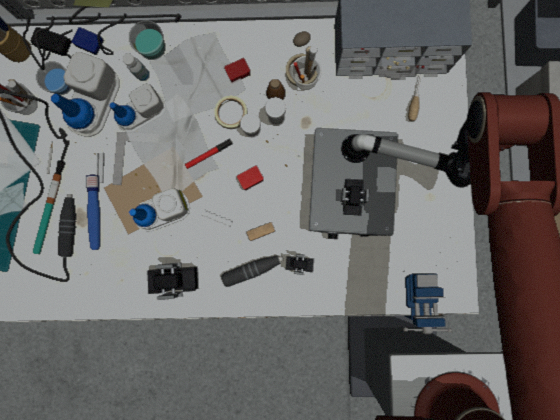

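Request:
step_arm --targets '[{"linear":[3,-1,0],"twist":1},{"linear":[6,-1,0],"twist":1},{"linear":[6,-1,0],"twist":1}]'

```text
clock: 4.53
ee_pos: [0.6207, 0.0523, 0.2091]
tcp_rot: [[0.0, -0.974, 0.228], [-0.0, 0.228, 0.974], [-1.0, -0.0, 0.0]]
contact_force: [-0.4, -0.9, -0.4]
grip_width: 0.328
```

Run:
```python
from h import *
K,R,t=cam("wrist")
im,d=grab_frame("wrist");cv2.imwrite("pics/w5.png",im[200:330,200:380,::-1])
K,R,t=cam("scene")
im,d=grab_frame("scene");cv2.imwrite("pics/s5.png",cv2.resize(im[80:290,100:340,::-1],None,fx=2.8,fy=2.8,interpolation=2))
im,d=grab_frame("top");cv2.imwrite("pics/t5.png",cv2.resize(im[115:250,290:500,::-1],None,fx=3.8,fy=3.8,interpolation=2))
```

```text
(no output)
```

View pics/s5.png

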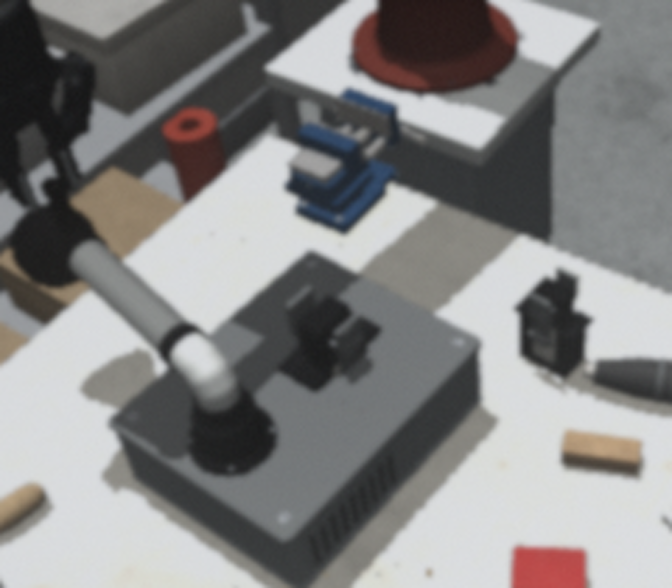

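View pics/t5.png

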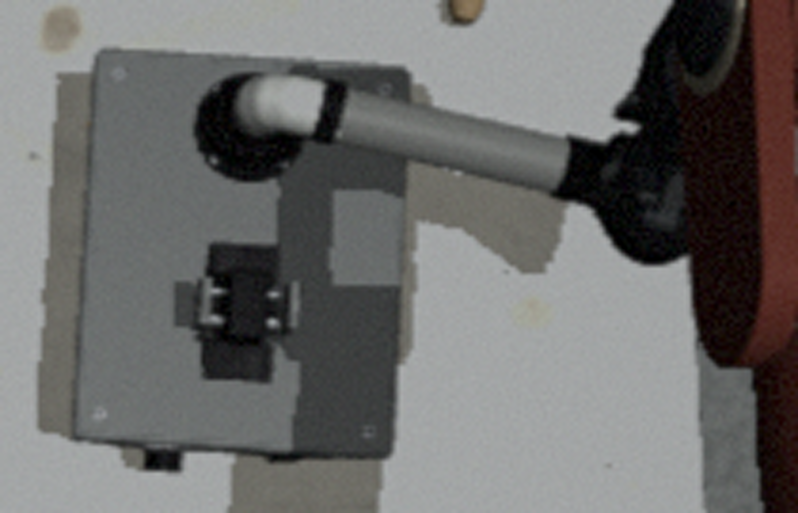

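Request:
step_arm --targets '[{"linear":[4,-1,0],"twist":1},{"linear":[7,-1,0],"twist":2},{"linear":[7,-1,0],"twist":2}]'

```text
clock: 5.05
ee_pos: [0.622, 0.0524, 0.2087]
tcp_rot: [[-0.016, -0.981, 0.192], [0.002, 0.192, 0.981], [-1.0, 0.016, -0.001]]
contact_force: [-19.9, 2.4, 7.6]
grip_width: 0.329
```

Firm stop reached (20 N). Backing off, opening and lifting.

Request:
step_arm --targets '[{"linear":[-6,1,0],"twist":-1},{"linear":[-9,1,0],"twist":-2},{"linear":[-9,1,30],"twist":-2},{"linear":[-9,1,65],"twist":-2},{"linear":[-9,1,100],"twist":-2}]'

```text
clock: 5.68
ee_pos: [0.6188, 0.052, 0.3099]
tcp_rot: [[0.001, -0.974, 0.228], [-0.0, 0.228, 0.974], [-1.0, -0.001, 0.0]]
contact_force: [0.1, 0.3, 0.2]
grip_width: 0.325
```

Request:
step_arm --targets '[{"linear":[-30,40,25],"twist":-10},{"linear":[-55,80,45],"twist":-20},{"linear":[-80,120,55],"twist":-30},{"linear":[-100,150,55],"twist":-40},{"linear":[-110,165,55],"twist":-50}]' --jaw 1

```text
clock: 6.3
ee_pos: [0.508, 0.2187, 0.3647]
tcp_rot: [[0.002, -0.448, 0.894], [0.001, 0.894, 0.448], [-1.0, -0.0, 0.002]]
contact_force: [-0.8, -0.5, 0.8]
grip_width: 0.999
```

Run:
```python
from h import *
s=read_state();print(s["ee_pos"],np.degrees(np.arctan2(s["tcp_rot"][1,1],s["tcp_rot"][0,1])),s["joint_pos"])
K,R,t=cam("wrist");np.savez("pics/w6cam.npz",K=K,R=R,t=t)
im,d=grab_frame("wrist");cv2.imwrite("pics/w6.png",im[:,:,::-1]);np.save("pics/w6.npy",d)
```

```text
[0.50797656 0.21867793 0.36470543] 116.58556748323132 [ 2.71848760e-01 -1.64532013e-01  1.56370922e+00  1.63778056e-04
  1.74045324e+00 -1.76292565e+00]
```

View pics/w6.png

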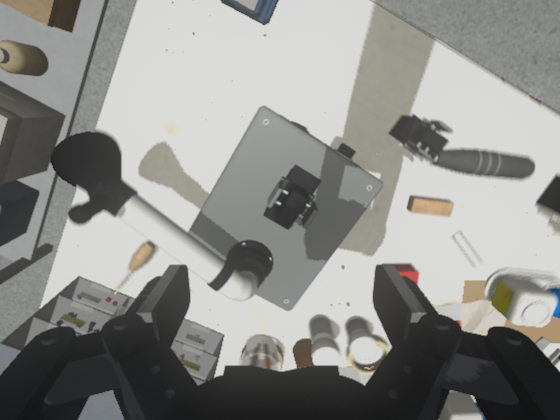

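Request:
step_arm --targets '[{"linear":[10,10,0],"twist":-10},{"linear":[20,20,0],"twist":-20},{"linear":[27,34,-20],"twist":-30},{"linear":[27,34,-40],"twist":-31.5},{"linear":[27,34,-40],"twist":-31.5}]'

```text
clock: 6.98
ee_pos: [0.5347, 0.2502, 0.3209]
tcp_rot: [[-0.005, 0.079, 0.997], [-0.002, 0.997, -0.079], [-1.0, -0.002, -0.005]]
contact_force: [-0.8, 0.0, 0.5]
grip_width: 1.0
```

Run:
```python
from h import *
s=read_state();print(s["ee_pos"],np.degrees(np.arctan2(s["tcp_rot"][1,1],s["tcp_rot"][0,1])),s["joint_pos"])
K,R,t=cam("wrist");np.savez("pics/w7cam.npz",K=K,R=R,t=t)
im,d=grab_frame("wrist");cv2.imwrite("pics/w7.png",im[:,:,::-1]);np.save("pics/w7.npy",d)
from pose import o,th
for p in((.545,.253,.143),):print(proj(K,R,t,p))
u,v=proj(K,R,t,(.545,.253,.143)).astype(int);u0,v0=max(u-95,0),max(v-75,0)
print(u0,v0);cv2.imwrite("pics/w7c.png",cv2.resize(im[v0:v0+140,u0:u0+190,::-1],None,fx=4.2,fy=4.2,interpolation=2))
```

```text
[0.53466113 0.25024384 0.32093249] 85.47183245922339 [ 3.11898884e-01 -6.79793746e-02  1.54583906e+00 -3.28580100e-04
  1.66876450e+00 -1.17989230e+00]
[284.4826951  186.67875773]
189 111
```

View pics/w7.png

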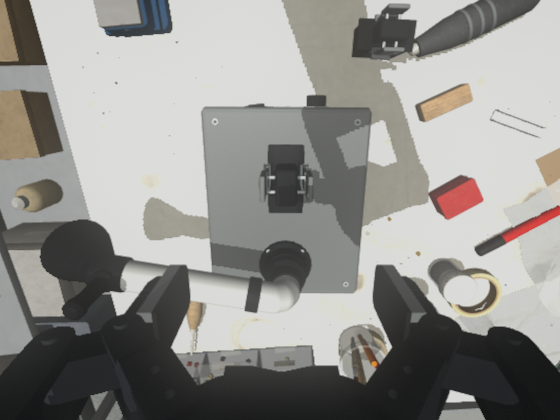

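View pics/w7c.png

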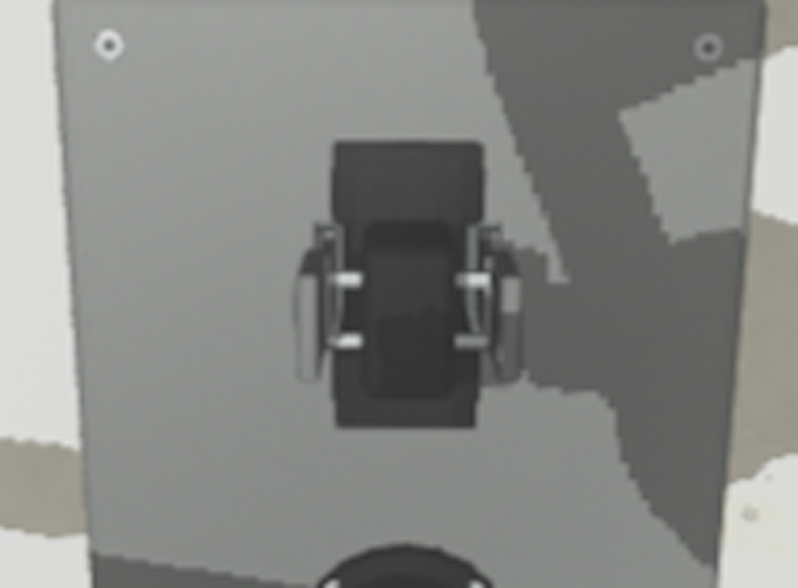

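Run:
```python
from h import *
z=np.load("pics/w7cam.npz");K,R,t=z["K"],z["R"],z["t"];d=np.load("pics/w7.npy")
f=lambda x,y,zz:onz(K,R,t,189+x/4.2-.4,111+y/4.2-.4,zz)
c=[f(*p,.092) for p in((333,142),(485,142),(477,428),(337,428))]
print("flange",np.array(c).round(4).tolist(),np.mean(c,0))
l,r=f(308,330,.142),f(511,330,.142);print("pads",l,r,(l+r)/2,r-l, "jaw dir deg",np.degrees(np.arctan2(*(r-l)[[1,0]])))
for x,y in((308,330),(511,330),(410,340)):
    u,v=189+x/4.2,111+y/4.2;print(unproj(K,R,t,u,v,d[round(v),round(u)]))
e0,e1=f(110,44,.09),f(708,46,.09);print("screws",e0,e1,np.degrees(np.arctan2(*(e1-e0)[[1,0]])))
from pose import o,th;print(o,90+np.degrees(th))
```

```text
flange [[0.5029, 0.2362, 0.092], [0.5064, 0.2806, 0.092], [0.5945, 0.273, 0.092], [0.591, 0.2293, 0.092]] [0.54869094 0.25477215 0.092     ]
pads [0.54611948 0.22756825 0.142     ] [0.55040591 0.28158208 0.142     ] [0.5482627  0.25457517 0.142     ] [ 4.28643385e-03  5.40138313e-02 -5.55111512e-17] jaw dir deg 85.46262611814957
[0.54679829 0.22791148 0.14128552]
[0.55095113 0.28201818 0.14182314]
[0.55265582 0.25489933 0.13780859]
screws [0.47023973 0.17466467 0.09      ] [0.48446491 0.3462512  0.09      ] 85.26080141968836
[0.54520794 0.25326415] 85.07673214893444
```

Request:
step_arm --targets '[{"linear":[12,4,-40],"twist":0},{"linear":[13,5,-90],"twist":0},{"linear":[13,5,-130],"twist":0},{"linear":[13,5,-130],"twist":0}]'

```text
clock: 7.52
ee_pos: [0.5466, 0.2551, 0.1907]
tcp_rot: [[-0.006, 0.08, 0.997], [-0.002, 0.997, -0.08], [-1.0, -0.003, -0.006]]
contact_force: [0.1, -0.5, -0.3]
grip_width: 1.002
```

Run:
```python
from h import *
s=read_state();print(s["ee_pos"],np.degrees(np.arctan2(s["tcp_rot"][1,1],s["tcp_rot"][0,1])))
im,d=grab_frame("wrist");cv2.imwrite("pics/w8.png",im[:,:,::-1])
im,d=grab_frame("scene");cv2.imwrite("pics/s8.png",cv2.resize(im[100:290,120:340,::-1],None,fx=2.8,fy=2.8,interpolation=2))
```

```text
[0.54656534 0.25508396 0.19074837] 85.38402458937573
```

View pics/w8.png

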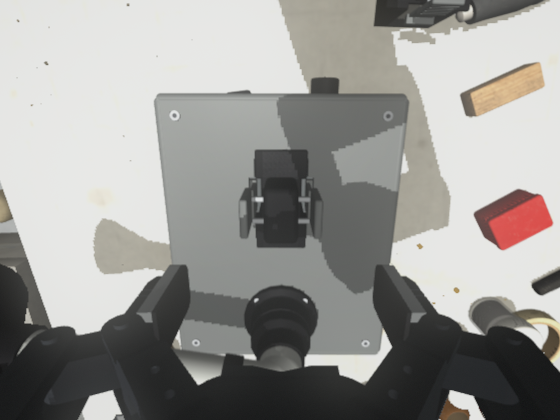

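View pics/s8.png

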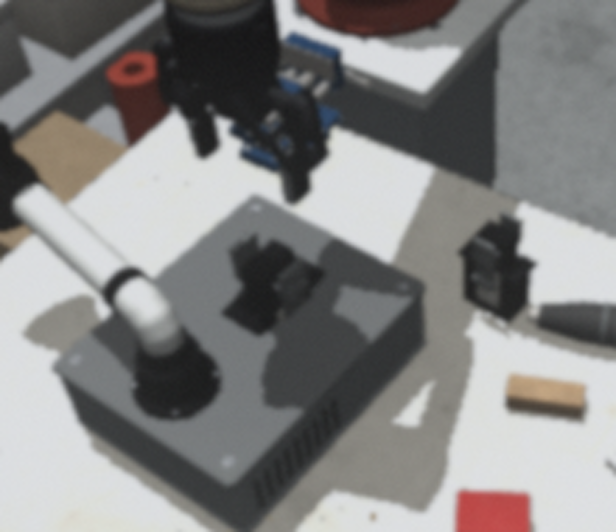

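Request:
step_arm --targets '[{"linear":[1,0,-30],"twist":0},{"linear":[1,0,-60],"twist":0},{"linear":[1,0,-75],"twist":0},{"linear":[1,0,-85],"twist":0},{"linear":[1,0,-85],"twist":0}]'

```text
clock: 8.25
ee_pos: [0.55, 0.2563, 0.1097]
tcp_rot: [[0.001, 0.081, 0.997], [0.0, 0.997, -0.081], [-1.0, 0.0, 0.001]]
contact_force: [0.2, -0.3, -0.8]
grip_width: 0.999
```

Run:
```python
from h import *
s=read_state();print(s["ee_pos"],s["contact_force"])
im,d=grab_frame("wrist");cv2.imwrite("pics/w9.png",im[:,:,::-1])
im,d=grab_frame("scene");cv2.imwrite("pics/s9.png",cv2.resize(im[100:290,120:340,::-1],None,fx=2.8,fy=2.8,interpolation=2))
```

```text
[0.54996513 0.25631832 0.10968039] [ 0.23665021 -0.30397823 -0.83244029]
```

View pics/w9.png

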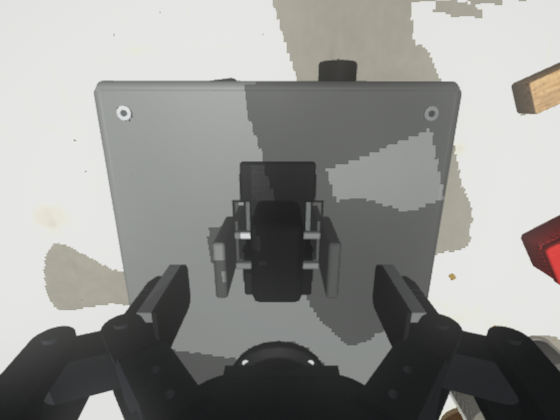

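View pics/s9.png

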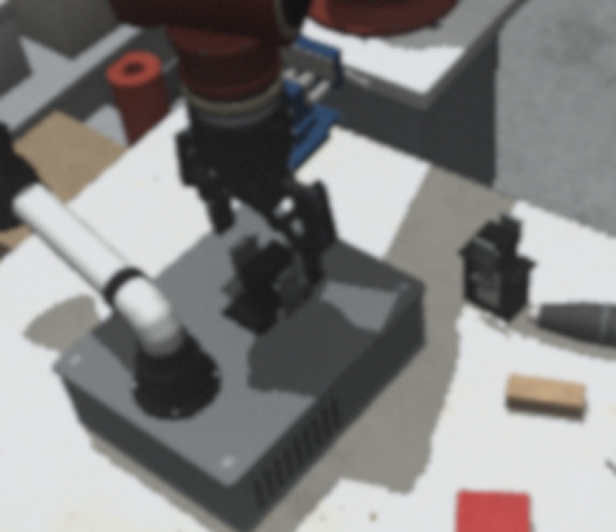

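Request:
step_arm --targets '[{"linear":[-2,-2,-4],"twist":0},{"linear":[-2,-2,-4],"twist":0}]'

```text
clock: 8.6
ee_pos: [0.5474, 0.2541, 0.105]
tcp_rot: [[-0.0, 0.082, 0.997], [-0.0, 0.997, -0.082], [-1.0, -0.0, -0.0]]
contact_force: [0.7, -1.0, 0.6]
grip_width: 1.004
```

Request:
step_arm --targets '[{"linear":[0,0,0],"twist":0},{"linear":[0,0,0],"twist":0},{"linear":[0,0,0],"twist":0},{"linear":[0,0,0],"twist":0},{"linear":[0,0,0],"twist":0}]' --jaw 0 --force 40

```text
clock: 9.22
ee_pos: [0.5489, 0.2546, 0.1079]
tcp_rot: [[0.003, 0.081, 0.997], [0.001, 0.997, -0.081], [-1.0, 0.001, 0.003]]
contact_force: [-2.3, -1.0, 9.0]
grip_width: 0.463
```

Run:
```python
from h import *
s=read_state();print(s["ee_pos"],s["contact_force"],s["grip_width"]*85)
im,d=grab_frame("wrist");cv2.imwrite("pics/w10.png",im[:,:,::-1])
```

```text
[0.54886833 0.25456599 0.10794501] [-2.32488207 -1.02639319  8.99040694] 39.363522032126454
```

View pics/w10.png

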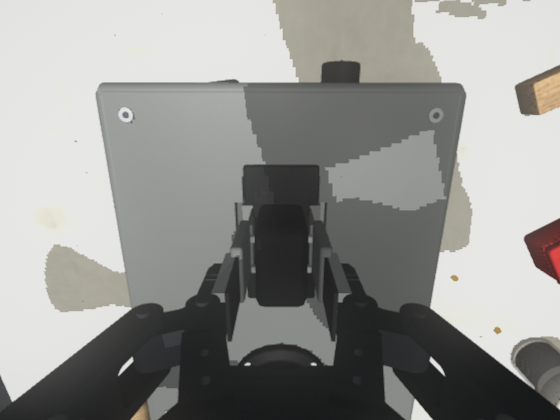

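Run:
```python
import cv2
a=cv2.imread("pics/w10.png")[150:350,180:390];cv2.imwrite("pics/w10c.png",cv2.resize(a,None,fx=3,fy=3,interpolation=2)*1)
```

```text
(no output)
```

View pics/w10c.png

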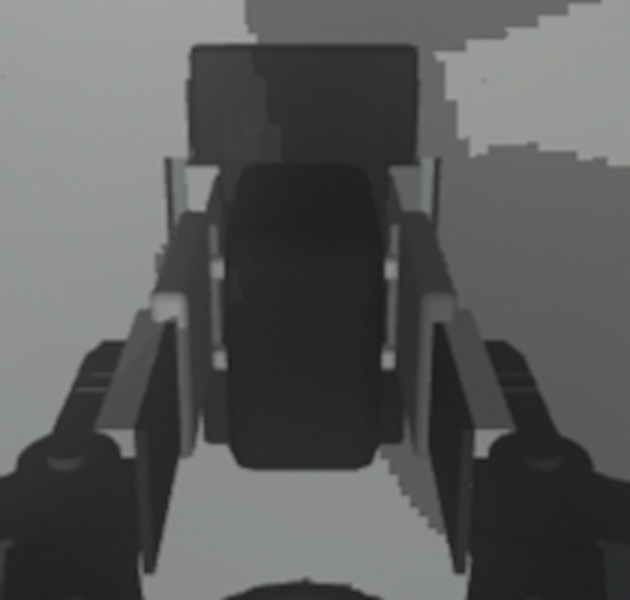

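Request:
step_arm --targets '[{"linear":[0,0,3],"twist":0},{"linear":[0,0,8],"twist":0},{"linear":[0,0,15],"twist":0},{"linear":[0,0,15],"twist":0}]'

```text
clock: 9.78
ee_pos: [0.548, 0.2544, 0.1207]
tcp_rot: [[0.001, 0.081, 0.997], [0.0, 0.997, -0.081], [-1.0, 0.0, 0.001]]
contact_force: [-0.3, 0.6, -1.0]
grip_width: 0.455
```

Run:
```python
from h import *
s=read_state();print(s["ee_pos"],s["contact_force"],s["grip_width"])
im,d=grab_frame("wrist");cv2.imwrite("pics/w11.png",cv2.resize(im[150:350,180:390,::-1],None,fx=3,fy=3,interpolation=2))
im,d=grab_frame("scene");cv2.imwrite("pics/s11.png",cv2.resize(im[100:290,120:340,::-1],None,fx=2.8,fy=2.8,interpolation=2))
```

```text
[0.54796951 0.25436789 0.12071983] [-0.32010008  0.57028937 -0.96971965] 0.45526954473984055
```

View pics/w11.png

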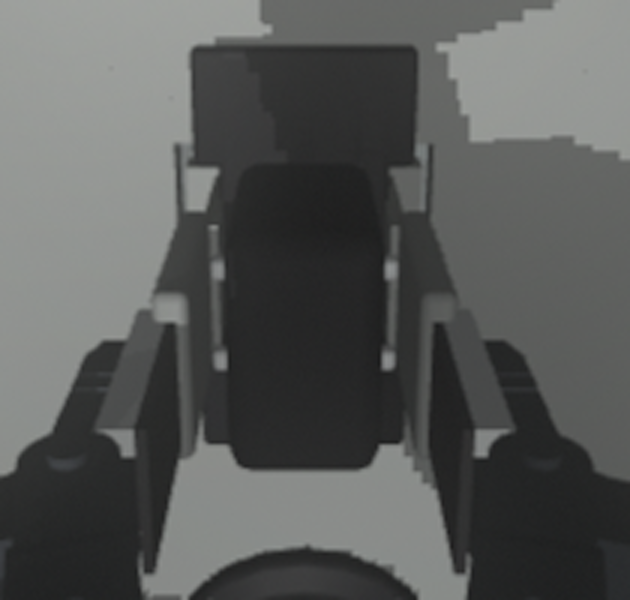

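View pics/s11.png

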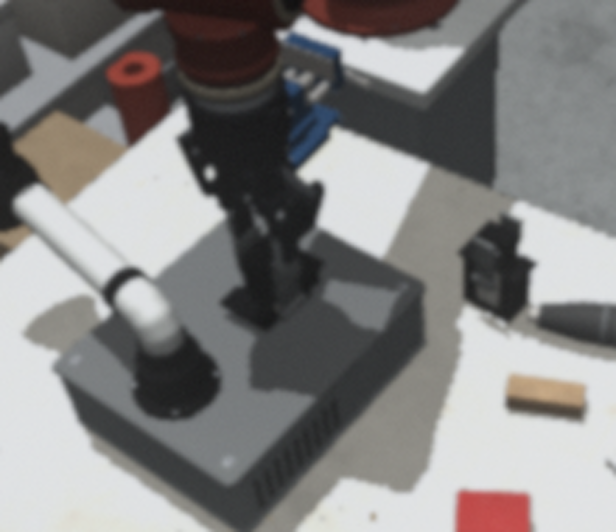

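The cassette rises with the gripper (fixed in the wrist view while the deck recedes) with no binding force. Continuing.

Request:
step_arm --targets '[{"linear":[0,0,15],"twist":0},{"linear":[0,0,35],"twist":0},{"linear":[0,0,55],"twist":0},{"linear":[0,0,75],"twist":0},{"linear":[0,0,95],"twist":0}]'

```text
clock: 10.5
ee_pos: [0.5477, 0.2543, 0.217]
tcp_rot: [[0.001, 0.081, 0.997], [0.0, 0.997, -0.081], [-1.0, 0.0, 0.001]]
contact_force: [-0.0, -0.8, -1.3]
grip_width: 0.464
```

Request:
step_arm --targets '[{"linear":[0,0,20],"twist":0},{"linear":[0,0,40],"twist":0},{"linear":[0,0,52],"twist":0},{"linear":[0,0,55],"twist":0},{"linear":[0,0,55],"twist":0}]'

```text
clock: 11.12
ee_pos: [0.5474, 0.2541, 0.2695]
tcp_rot: [[-0.001, 0.081, 0.997], [-0.0, 0.997, -0.081], [-1.0, -0.0, -0.001]]
contact_force: [-0.3, -0.0, -1.8]
grip_width: 0.464
```

Request:
step_arm --targets '[{"linear":[0,0,0],"twist":0},{"linear":[0,0,0],"twist":0},{"linear":[0,0,0],"twist":0},{"linear":[0,0,0],"twist":0}]'

```text
clock: 11.62
ee_pos: [0.5475, 0.2542, 0.2698]
tcp_rot: [[-0.0, 0.081, 0.997], [-0.0, 0.997, -0.081], [-1.0, -0.0, -0.0]]
contact_force: [-1.0, 0.8, -0.8]
grip_width: 0.464
```

Run:
```python
from h import *
s=read_state();print(s["ee_pos"],s["contact_force"],s["grip_width"],s["clock"])
im,d=grab_frame("wrist");cv2.imwrite("pics/w12.png",im[:,:,::-1])
im,d=grab_frame("scene");cv2.imwrite("pics/s12.png",im[:,:,::-1]);cv2.imwrite("pics/s12c.png",cv2.resize(im[80:290,120:340,::-1],None,fx=2.8,fy=2.8,interpolation=2))
K,R,t=cam("scene");np.save("pics/s12.npy",d)
im,d=grab_frame("top");cv2.imwrite("pics/t12.png",im[:,:,::-1])
```

```text
[0.54751541 0.25417095 0.26984051] [-0.96604508  0.82786601 -0.81019391] 0.4640946209248813 11.625
```

View pics/w12.png

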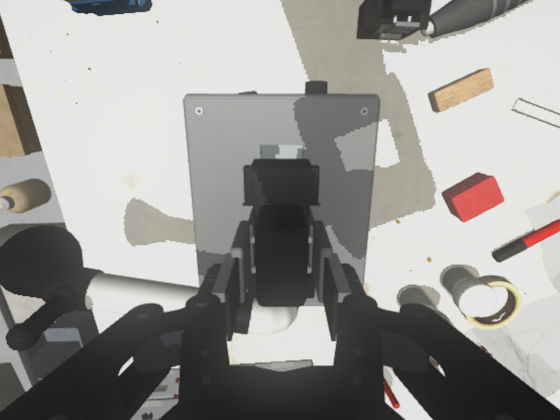

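View pics/s12c.png

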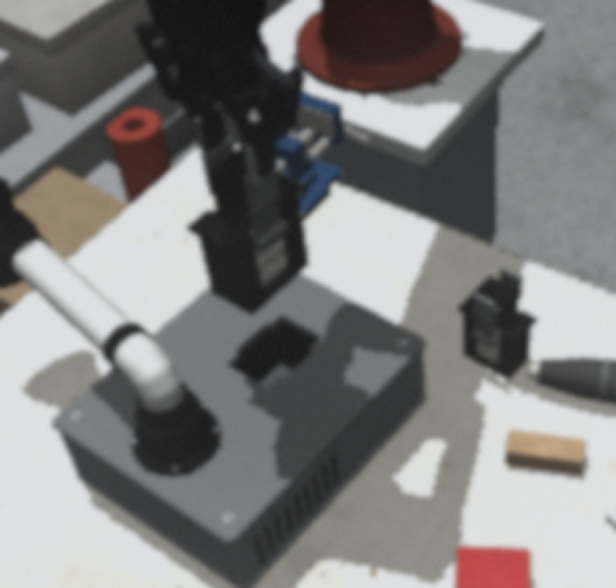

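View pics/t12.png

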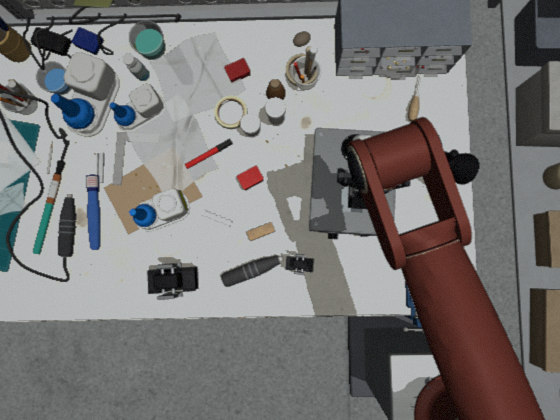

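Run:
```python
from h import *
K,R,t=cam("scene");d=np.load("pics/s12.npy")
for u,v in((210,189),(225,178)):print(unproj(K,R,t,u,v,d[v,u]))
print(sign_off())
```

```text
[0.57896353 0.2706639  0.18490059]
[0.53014615 0.27544256 0.17953301]
the job is handed in; nothing more can be done
None
```

The suction arm is swung right to its stop, and the cassette is drawn out and held over the bay. I handed the job in at about 11.8 s; no verdict is reported.

- **Suction arm:** I swung it by its grip post until it met a firm stop, with about 20 N on the tool. I then backed off and released it. A picture taken just before that last push put it at about 1.37 rad, and in the last pictures it still lies over to the right.
- **Cassette:** I took the one standing in the bay, not the larger and smaller look-alikes. I pinched its two side catches with 40 N and lifted it straight up about 162 mm.
- **Last checks:**
  - The underside is about 0.18 m above the bench, so about 88 mm above the deck.
  - The cassette stands upright and over the bay, with its bottom clear of the casing and the grip steady.
  - The bystanders look unmoved in the overhead picture.
- **One reading that disagreed:** taken as linear, the gripper opening reads 39 mm, against the 48 mm stated for pinched catches. I put this down to the reading not being linear. The wrist picture showed both catches pinched in evenly, and the cassette came out without binding. I did not measure the catch travel directly.

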